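Load hygiene swabs into the indexing sample carousel

TASK

Turn the sample carousel by its knob to the loading notch, so that its four vials stand on the open side, two to each side of the pointer, and there push every swab from the wooden stand fully down into a vial of its own, cap on the rim. Then turn the carousel half a turn to the hood notch, so that the loaded vials rest in that notch under the clear hood, and leave the other things on the bench where they are.

Things in the scene. Friction and masses are not known exactly. Their poses are not given: they have to be found in the camera images.
- turntable (a joint): angle of the white turntable (276 mm disc, top 28 mm above the table, vertical axis), rad, growing counter-clockwise from above. Sprung notches every 60 degrees: 0 = loading notch (the four vials spread evenly about the pointer), 3.142 = hood notch (vials under the hood). End stops at -0.30 and 3.44. Released within 20 degrees of a notch it swings into it within a second; turning it takes up to about 0.3 N m.
- knob (a point): centre of the black bar knob on the turntable's central post (24 mm thick): bar 60 mm long (this point's x), 14 mm wide (y), 28 mm tall, spanning heights 157 to 185 mm. The point lies on the turntable's axis, 171 mm above the table. It turns with the table; at joint value 0 its x axis points from pointer to hood.
- vial1 (a point): centre of the mouth of one of four upright glass vials fixed to the turntable, 115 mm from its axis, 40 degrees apart. Outside 20 mm across, bore 13 mm, rim 98 mm above the table, inner floor 66 mm below the rim. z up. At the loading notch this is the leftmost seen from the pointer towards the hood.
- vial2 (a point): the same for the next vial, second from the left
- vial3 (a point): the same for the third from the left
- vial4 (a point): the same for the rightmost
- pointer (a point): tip of the small steel pointer at the foot of the fixed carousel base, 165 mm from the turntable's axis, 10 mm above the table, on the side opposite the hood
- hood (a point): middle of the top of the fixed clear dust hood over the far half of the carousel: roof 126 mm (this x) by 304 mm (y), faces 143 and 147 mm above the table, its edge 42 mm from the turntable's axis; x points from pointer to hood. Walls on the three outer sides, open towards the axis. Loaded vials pass under it with 11 mm to spare.
- stand_top (a point): centre of the top face of a loose wooden block, 64 mm (x) by 190 mm (y) by 76 mm tall, about 0.9 kg, with four holes in a row along y, 45 mm apart, 11 mm wide and 68 mm deep, in which the swabs stand. z up.
- swab1_mid (a point): white swab standing in the stand, 96 mm long, 20 g: a shaft 6 mm across (lower 62 mm; its soft padded foot looks 8 mm) under a cap 18 mm across, 34 mm tall. The point is on its axis half-way up, 48 mm above the foot, 31 mm below the middle of the cap. z points from foot to cap. Seated, the cap rests on the rim of the hole or vial, this point 14 mm below the rim. May be absent (None).
- swab2_mid (a point): white plastic swab standing in the stand, same as swab1; may be absent
- swab3_mid (a point): white plastic swab standing in the stand, same as swab1; may be absent
- swab4_mid (a point): white plastic swab standing in the stand, same as swab1; may be absent
- canister: bystander: white jar with blue lid, 72 mm across, 120 mm tall (origin: centre of underside)
- tape: bystander: roll of tape lying flat, 90 mm across, 24 mm tall (origin: centre of underside)
- mug: bystander: white mug, 76 mm across, 85 mm tall (origin: centre of underside)
- bowl: bystander: steel bowl, 130 mm across, 50 mm tall (origin: centre of underside)

How it is judged:
By the outcome, as a careful person would: the job done as asked, in the order asked, and still so for the second after the job is handed in, with the robot touching nothing.
Of swab1, swab2, swab3, swab4 only 3 to 4 are there at a start; the rules pass over those that are not, and their reading is None.
At some moment in a run one of stand may be knocked a few centimetres aside while the robot is not near it.
It also fails if it takes over 210 s, if anything falls off the work surface, if the arm or the gripper's body presses on something with over 40 N, if the wrist force passes 120 N, or if a joint passes its speed limit or range.

ROBOT

A 6-joint arm with a two-finger parallel gripper is mounted at the origin on the work surface. World frame = base frame: x ahead of the robot, y to its left, z up, the work surface at z = 0. Lengths are in m, angles in rad, forces in N, time in s.
With the tool pointing down it reaches from about 0.325 to 0.85 m from the base axis. Payload 4.4 kg.
Tool frame: the origin (TCP) lies at the very end of the fingers, on their centre line; the grasp point (between the pads) lies 19 mm behind it; z points along the fingers, y is the line along which they close (so a half turn about z gives the same grasp; the last joint's range is limited). The gripper opens to 94 mm and grips with 3 to 60 N. Pads are 16 mm wide; open, the fingers measure 119 mm over their backs; the gripper's body (75 mm by 177 mm) begins 78 mm behind the grasp point.
Start: joints at [-1.496, 0.207, 1.542, -0, 1.393, -0.15], TCP at [0.128, -0.561, 0.205] pointing down, gripper open.
Joint ranges: [-2.73, 2.73], [-0.86, 2.22], [0.23, 2.46], [-1.11, 4.25], [0.08, 2.63], [-2.82, 2.82]. Speed limits (rad/s): [2.79, 2.79, 3.14, 3.14, 3.14, 3.14].

INTERFACE

Orientations are given as a unit quaternion [w, x, y, z].
In Python, from plant import arm, imaging, ticket gives the robot as it stands. The module is installed in compiled form; this text tells all that it offers.
- The arm moves only by the tool jog_arm, never from a script. Its argument "plan" is text: rows parted by semicolons, each of 5 numbers parted by spaces: the opening, from 0 (shut) to 1 (fully open), then the shift along the world's x, y, z in mm, then the turn about the world's z in rad. In form: jaw x y z roll; .... A call has 1 to 12 rows; each row shifts and turns the commanded pose from where the row before left it; what a row does not reach is not made up. A row lasts 1/8 s, in which the tool goes at most 62.5 mm and 10.7 degrees, less where a joint would pass 70% of its speed; a pose out of reach is approached as far as the arm can. A call with a gripper value outside its range is refused whole. The fingers move at their own pace and stop on an object; the grip force is fixed at half the most. Time passes only in rows, so rows that do not move let the fingers close. It gives the time, the measured TCP pose, the force, the opening and the grip force at its end, in the units of the state.
- arm.sense(): the state, without advancing time (a new reading comes with each control period).
- imaging.snapshot(name): name is "scene" or "top" or "wrist"; returns the picture (480x640x3 uint8, blue, green, red); there is no depth.
- imaging.camera_model(name): a dict with "K" (3x3 intrinsics, pixels), "view" (4x4, takes a point from world to camera coordinates). Camera axes: x right, y down, z forward; pixel columns grow to the right and rows downward; lengths in m; the calibration is good to about 2 mm. A picture is of the moment at which its call begins: read the wrist's pose just before it. camera_model takes no time and is no camera call; for the wrist camera it gives the pose at the moment of the call.
- ticket.finish_job(): hands the job in; it is judged then, once.
The state is a dict: "clock": time; "joints": joint angles; "joint_velocities": joint speeds; "joint_efforts": joint torques, N m; "tcp_pos": TCP position; "tool_rot": TCP orientation; "force": force on the tool from outside, world axes, zero at the start; "wrist_torque": the same for the moment, N m; "gripper_width": finger opening in m; "finger_force": force on a finger pad.
Only numpy, scipy, OpenCV 4.12 (cv2) and the standard library are available. Lean on these libraries where they do the work, as an engineer would, in place of code of your own. Each camera call takes 0.05 s, during which the arm holds its last target. There are 200 camera calls.

## Working session

There is one attempt and no reset: what is moved stays moved. The work goes in short steps, Python scripts to look and compute and a tool call to move; the robot and the scene stay as the last step left them, time stands still between calls to the robot, and variables do not carry over. Pictures are saved under pics/ and viewed, at most 14 in all, crops included, and the job is handed in when it is done.

Besides the shell and the picture viewer there is one more tool, called after "Call:" by a JSON object that holds its "name" and its "arguments". jog_arm: Moves the arm, as the interface text tells. Its arguments: {"type":"object","properties":{"plan":{"type":"string"}},"required":["plan"]}

```bash
mkdir -p pics
cat > h.py <<'E'
import numpy as np, cv2
from plant import arm, imaging, ticket
def snap(n, f=None):
    m=imaging.camera_model(n); im=np.array(imaging.snapshot(n))
    if f: cv2.imwrite('pics/'+f,im)
    return im,np.array(m['K']),np.array(m['view'])
def ray(K,V,u,v):
    d=np.linalg.inv(K)@np.array([u,v,1.]); R=V[:3,:3]; return -R.T@V[:3,3], R.T@d
def onz(K,V,u,v,z):
    c,d=ray(K,V,u,v); return c+d*(z-c[2])/d[2]
def px(K,V,p):
    q=V[:3,:3]@np.asarray(p,float)+V[:3,3]; q=K@q; return q[:2]/q[2]
E
python3 - <<'E'
from h import *
for n in ('scene','top','wrist'):
    im,K,V=snap(n,n+'0.png'); print(n,K.round(0).tolist(),(-V[:3,:3].T@V[:3,3]).round(3),V[:3,:3].round(2).tolist())
print(arm.sense())
E
```

```text
scene [[579.0, 0.0, 328.0], [0.0, 579.0, 237.0], [0.0, 0.0, 1.0]] [ 1.464 -0.282  1.083] [[0.35, 0.94, -0.01], [0.65, -0.25, -0.72], [-0.67, 0.25, -0.7]]
top [[448.0, 0.0, 316.0], [0.0, 448.0, 244.0], [0.0, 0.0, 1.0]] [0.39  0.055 1.383] [[-0.02, -1.0, 0.01], [-0.99, 0.02, -0.14], [0.14, -0.02, -0.99]]
wrist [[388.0, 0.0, 317.0], [0.0, 388.0, 238.0], [0.0, 0.0, 1.0]] [ 0.197 -0.545  0.384] [[0.22, -0.97, -0.0], [-0.95, -0.22, 0.24], [-0.24, -0.05, -0.97]]
{'clock': 0.15, 'joints': array([-1.49651333e+00,  2.07264421e-01,  1.54260994e+00, -2.74876756e-05,
        1.39350404e+00, -1.50484640e-01]), 'joint_velocities': array([ 2.67713395e-05, -2.67505984e-03, -4.36436322e-03, -2.15523751e-03,
        4.57868827e-04, -1.26755173e-04]), 'joint_efforts': array([ 4.58244322e-04, -3.71310318e+01, -2.81811351e+01,  6.98848302e-02,
        3.27474007e-02, -9.73378178e-05]), 'tcp_pos': array([ 0.12809739, -0.55990773,  0.20454226]), 'tool_rot': array([-8.92740259e-04,  9.93690913e-01,  1.12149772e-01,  2.04945523e-05]), 'force': array([0.41246354, 0.43540802, 0.30410806]), 'wrist_torque': array([ 0.05232503, -0.01595683, -0.05562583]), 'finger_force': 0.0, 'gripper_width': 0.0939988476642144}
```

View pics/top0.png

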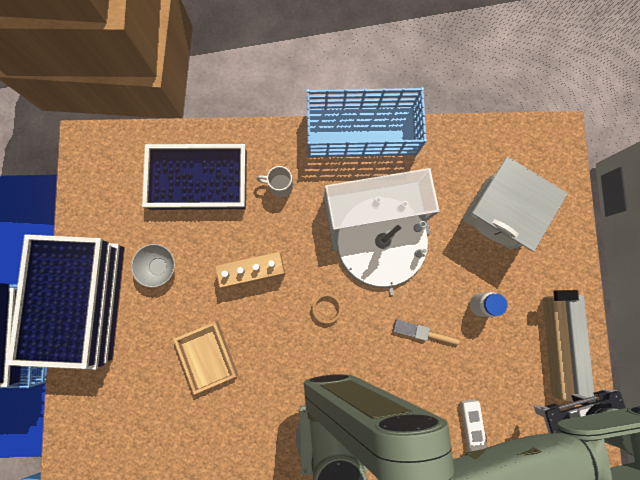

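View pics/scene0.png

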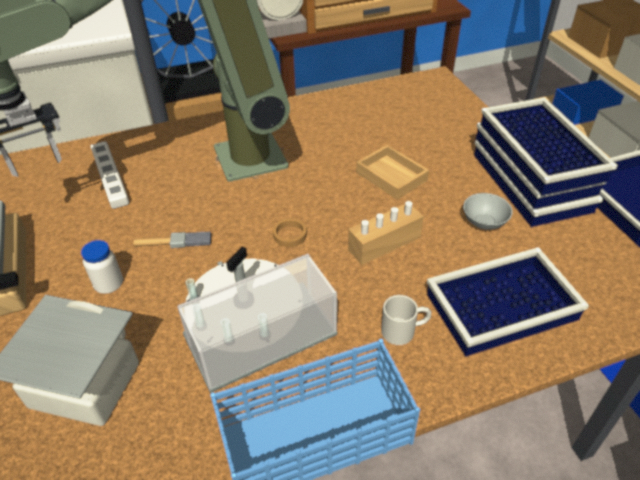

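Top view shows four swabs in the stand near (225,274) to (271,264). The carousel is around (383,245) with its pointer at (391,292), the hood is behind it, and the vials are at right and rear. I'll zoom in.

Run:
```python
from h import *
im,K,V=snap('top')
c=im[160:310,200:450]; cv2.imwrite('pics/c1.png',cv2.resize(c,None,fx=3.2,fy=3.2,interpolation=cv2.INTER_CUBIC))
```

```text
(no output)
```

View pics/c1.png

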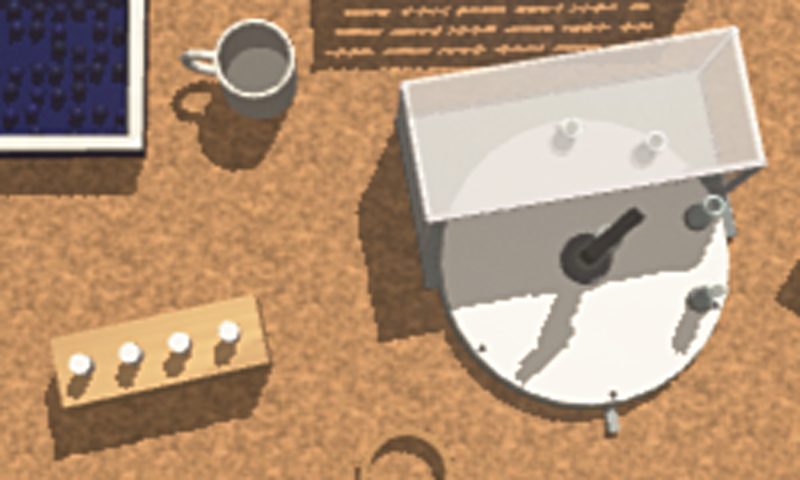

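Run:
```python
from h import *
m=imaging.camera_model('top');K=np.array(m['K']);V=np.array(m['view'])
f=lambda x,y,z: onz(K,V,200+(x+.5)/3.2-.5,160+(y+.5)/3.2-.5,z)
P=f(612,433,.01); k=f(613,238,.185); k1=f(590,262,.185);k2=f(640,212,.185)
v=np.array([f(*a,.098) for a in ((570,127),(655,141),(713,205),(716,291))])
h=np.array([f(*a,.147) for a in ((735,28),(765,163),(430,220),(402,86))])
s=np.array([f(*a,.110) for a in ((82,363),(130,352),(180,342),(229,330))])
print('ptr',P.round(3),'knob',k.round(3),np.degrees(np.arctan2(*(k2-k1)[1::-1])));print('v',v.round(3));print('hood',h.round(3),h.mean(0));print('sw',s.round(3))
A=np.c_[2*v[:,:2],np.ones(4)];x=np.linalg.lstsq(A,(v[:,:2]**2).sum(1),rcond=None)[0];print('axis',x[:2],np.sqrt(x[2]+x[:2]@x[:2]))
hd=(h[0]+h[3]-h[1]-h[2])[:2];th=np.arctan2(hd[1],hd[0]);u=np.array([np.cos(th),np.sin(th)]);print('th',np.degrees(th), 'axis from hood',h.mean(0)[:2]-.105*u,'from ptr',P[:2]+.165*u)
ax=(h.mean(0)[:2]-.105*u+P[:2]+.165*u)/2
for q in v: d=q[:2]-ax; print(np.hypot(*d),np.degrees(np.arctan2(d[1],d[0])))
```

```text
ptr [ 0.415 -0.191  0.01 ] knob [ 0.576 -0.168  0.185] -46.72611993584921
v [[ 0.693 -0.149  0.098]
 [ 0.678 -0.227  0.098]
 [ 0.618 -0.277  0.098]
 [ 0.538 -0.275  0.098]]
hood [[ 0.769 -0.293  0.147]
 [ 0.645 -0.313  0.147]
 [ 0.601 -0.015  0.147]
 [ 0.722  0.006  0.147]] [ 0.68436432 -0.15380907  0.147     ]
sw [[0.486 0.295 0.11 ]
 [0.495 0.253 0.11 ]
 [0.503 0.208 0.11 ]
 [0.512 0.165 0.11 ]]
axis [ 0.57999319 -0.16841859] 0.1147115387053683
th 9.39782873396755 axis from hood [ 0.58077359 -0.17095437] from ptr [ 0.57742075 -0.16360561]
0.11549779442574475 8.903141789714182
0.11585304324585051 -31.045852238902263
0.11629133569966103 -70.70768058879038
0.11537202016937398 -110.63901232371279
```

Four swabs are present, the axis is near (0.580, -0.168), hood direction is about 9.4° and the joint is at about 120°. It has to turn -120°. I'm moving above the knob with the closing line across the bar.

Call:
{"name": "jog_arm", "arguments": {"plan": "1 0 0 95 0.169; 1 41 35.6 0 0.169; 1 41 35.6 0 0.169; 1 41 35.6 0 0.169; 1 41 35.6 0 0.169; 1 41 35.6 0 0.169; 1 41 35.6 0 0.169; 1 41 35.6 0 0.169; 1 41 35.6 0 0.169; 1 41 35.6 0 0.169; 1 41 35.6 0 0.169; 1 41 35.6 0 0.169"}}

```text
clock: 1.7
tcp_pos: [0.5803, -0.1676, 0.2677]
tool_rot: [-0.0, 0.427, 0.904, -0.0]
force: [0.6, -0.8, -0.1]
gripper_width: 0.0941
finger_force: 0.0
```

Run:
```python
from h import *
im,K,V=snap('wrist','w1.png'); s=arm.sense(); print(s['tcp_pos'],s['tool_rot'],s['joints'].round(2))
print('tcp px',px(K,V,s['tcp_pos']), 'predicted knob', px(K,V,[.58,-.168,.185]))
```

```text
[ 0.58431742 -0.16244181  0.26729829] [7.36383032e-04 4.23308984e-01 9.05980959e-01 2.73187051e-03] [-0.42  0.23  1.38  0.01  1.52 -1.11]
tcp px [330.03273614 285.26437488] predicted knob [316.29334508 244.9099429 ]
```

View pics/w1.png

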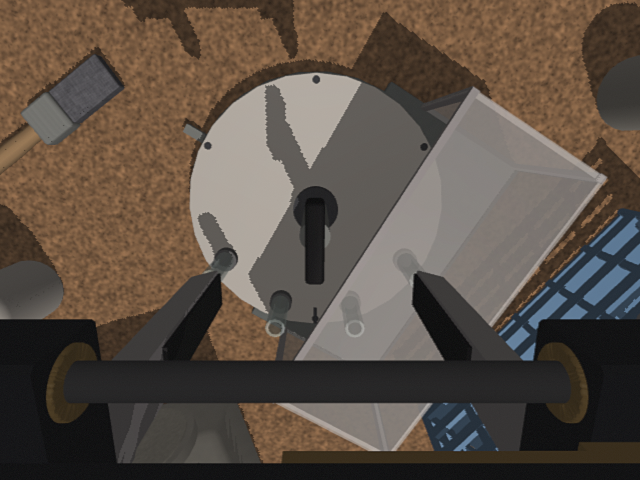

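The wrist view shows the black bar upright at columns 304-325, rows 198-284, centred near (315,241). I predicted (316,245), so it lies between the fingers. I'm descending and gripping.

Call:
{"name": "jog_arm", "arguments": {"plan": "1 0 0 0 0; 1 0 0 0 0; 1 0 0 -40 0; 1 0 0 -35 0; 1 0 0 -20 0; 1 0 0 -10 0; 0.2 0 0 0 0; 0 0 0 0 0; 0 0 0 0 0; 0 0 0 0 0; 0 0 0 0 0; 0 0 0 0 0"}}

```text
clock: 3.25
tcp_pos: [0.5792, -0.1689, 0.163]
tool_rot: [0.0, 0.43, 0.903, -0.0]
force: [-0.3, -0.3, -0.0]
gripper_width: 0.0375
finger_force: 0.0
```

Call:
{"name": "jog_arm", "arguments": {"plan": "0 0 0 0 0; 0 0 0 0 0; 0 0 0 0 0; 0 0 0 0 0; 0 0 0 0 0; 0 0 0 0 -0.03; 0 0 0 0 -0.06; 0 0 0 0 -0.1; 0 0 0 0 -0.15; 0 0 0 0 -0.15; 0 0 0 0 -0.15; 0 0 0 0 -0.15"}}

```text
clock: 4.75
tcp_pos: [0.579, -0.1689, 0.1629]
tool_rot: [-0.0, 0.746, 0.666, -0.0]
force: [-0.3, -0.8, 1.0]
gripper_width: 0.0135
finger_force: 30.0
```

Call:
{"name": "jog_arm", "arguments": {"plan": "0 0 0 0 -0.15; 0 0 0 0 -0.15; 0 0 0 0 -0.15; 0 0 0 0 -0.15; 0 0 0 0 -0.15; 0 0 0 0 -0.15; 0 0 0 0 -0.15; 0 0 0 0 -0.12; 0 0 0 0 -0.08; 0 0 0 0 -0.05; 0 0 0 0 0; 0 0 0 0 0"}}

```text
clock: 6.25
tcp_pos: [0.5788, -0.1687, 0.1628]
tool_rot: [-0.0, 0.997, 0.081, -0.0]
force: [-2.1, 0.6, 1.1]
gripper_width: 0.0138
finger_force: 30.0
```

Call:
{"name": "jog_arm", "arguments": {"plan": "1 0 0 0 0; 1 0 0 0 0; 1 0 0 0 0; 1 0 0 0 0; 1 0 0 0 0; 1 0 0 30 0; 1 0 0 50 0; 1 0 0 60 0; 1 0 0 60 0; 1 -60 0 0 0; 1 0 0 0 0; 1 0 0 0 0"}}

```text
clock: 7.75
tcp_pos: [0.5193, -0.1689, 0.3629]
tool_rot: [0.0, 0.997, 0.081, 0.0]
force: [0.0, -0.5, 0.0]
gripper_width: 0.0941
finger_force: 0.0
```

Run:
```python
from h import *
im,K,V=snap('wrist','w2.png'); s=arm.sense(); print(s['tcp_pos'],s['tool_rot'],s['joints'].round(2))
t=snap('top','t2.png')[0]; c=t[160:310,200:450]; c=cv2.resize(c,None,fx=2.56,fy=2.56,interpolation=cv2.INTER_CUBIC)
cv2.imwrite('pics/m2.png',np.vstack([c,im])[:]) if 0 else None
o=np.zeros((600,800,3),np.uint8); o[:384,:640]=c; 
cv2.imwrite('pics/w2.png',cv2.resize(im,(800,600),interpolation=cv2.INTER_CUBIC))
a=.115
for i,g in enumerate((129.4,169.4,209.4,249.4)):
    p=[.58+a*np.cos(np.radians(g)),-.168+a*np.sin(np.radians(g)),.098]; print(i+1,np.round(p,4),px(K,V,p)*1.25)
```

```text
[ 0.51967805 -0.16902598  0.36286082] [6.95525680e-06 9.96690736e-01 8.12866517e-02 2.39543225e-04] [-0.47  0.07  1.38  0.    1.69  0.94]
1 [ 0.507  -0.0791  0.098 ] [297.51991995 252.31065701]
2 [ 0.467  -0.1468  0.098 ] [363.84882451 305.16364838]
3 [ 0.4798 -0.2245  0.098 ] [446.87117458 305.00185623]
4 [ 0.5395 -0.2756  0.098 ] [513.52133657 251.87399793]
```

View pics/w2.png

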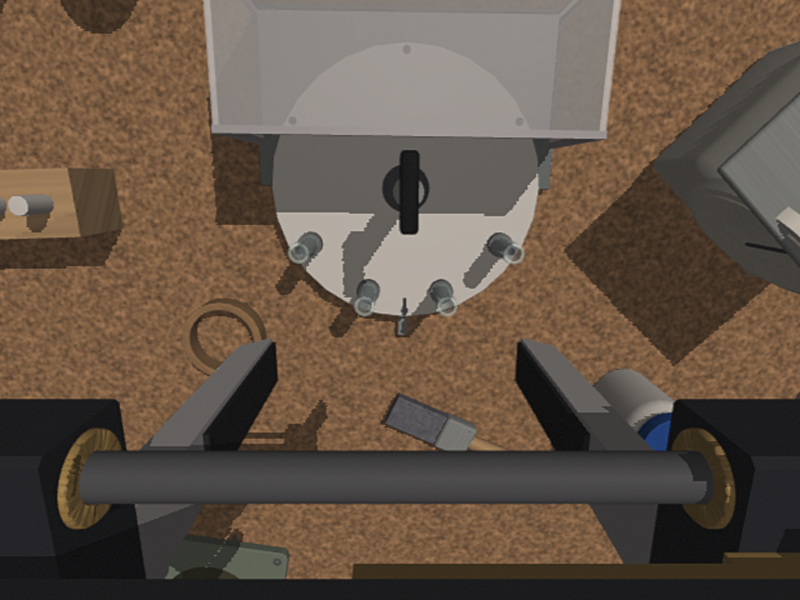

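The wrist view shows the carousel at the loading notch, with vial mouths at (300,253), (365,306), (446,306) and (513,253), within 3 px of prediction. Next, the stand.

Call:
{"name": "jog_arm", "arguments": {"plan": "1 -1 35 0 0.16; 1 -2 35 0 0.16; 1 -2 40 0 0.16; 1 -2 40 0 0.16; 1 -2 40 0 0.16; 1 -2 40 -20 0.16; 1 -2 40 -30 0.16; 1 -2 40 -40 0.16; 1 0 35 -40 0.16; 1 0 25 0 0.16; 1 0 0 0 0; 1 0 0 0 0"}}

```text
clock: 9.35
tcp_pos: [0.5051, 0.2008, 0.2333]
tool_rot: [0.0, 0.637, 0.771, 0.0]
force: [-0.7, -0.5, 0.3]
gripper_width: 0.0939
finger_force: 0.0
```

Run:
```python
from h import *
im,K,V=snap('wrist','w3.png'); s=arm.sense(); print(s['tcp_pos'],s['tool_rot'],s['joints'].round(2))
for p in [(.486,.295),(.495,.253),(.503,.208),(.512,.165)]: print(px(K,V,[*p,.110]))
```

```text
[0.5050323  0.20049259 0.2335123 ] [5.21923676e-04 6.36909583e-01 7.70938279e-01 2.82919806e-04] [ 0.22  0.12  1.59 -0.    1.44  0.03]
[315.41703944 104.87995163]
[316.6619651  163.88518597]
[315.87456695 222.27790336]
[316.79082588 274.55754686]
```

View pics/w3.png

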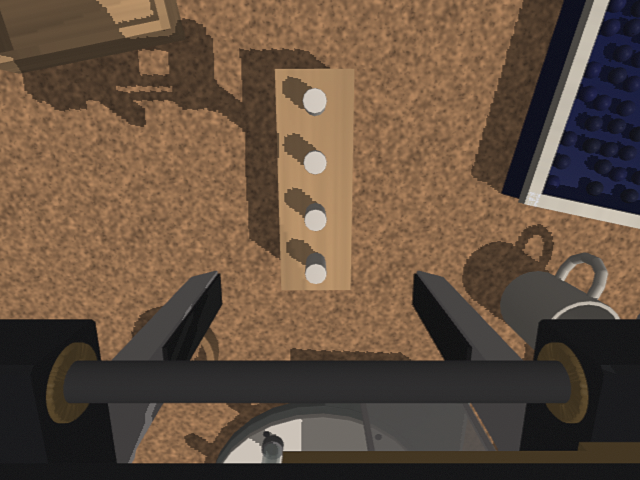

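The wrist view shows the four cap tops at (314,101), (315,162), (316,220) and (316,274).

```bash
cat >> h.py <<'E'
def caps(show=1):
    "cap tops in the stand: bright low-saturation round blobs, cast to z=.110, and shift needed for TCP"
    im,K,V=snap('wrist'); s=arm.sense(); hsv=cv2.cvtColor(im,cv2.COLOR_BGR2HSV)
    m=((hsv[...,2]>180)&(hsv[...,1]<40)).astype(np.uint8); m[320:]=0
    n,l,st,ce=cv2.connectedComponentsWithStats(m); out=[]
    for i in range(1,n):
        if st[i,4]>150 and .75<st[i,2]/st[i,3]<1.35 and st[i,4]/(st[i,2]*st[i,3])>.68:
            p=onz(K,V,*ce[i],.110); out.append(p); print(ce[i].round(1),st[i,2:],p[:2].round(4),'shift mm',((p-s['tcp_pos'])[:2]*1e3).round(1))
    print('tcp',s['tcp_pos'].round(4),'clock',s['clock']); return out
E
python3 -c "
from h import *
caps()"
```

```text
[314.3  99.8] [ 23  25 435] [0.4846 0.2981] shift mm [-20.4  97.7]
[314.7 161.9] [ 22  23 391] [0.4933 0.2539] shift mm [-11.6  53.6]
[315.1 219.5] [ 21  20 347] [0.502  0.2097] shift mm [-2.9  9.4]
[315.5 273.1] [ 20  19 311] [0.5107 0.1657] shift mm [  5.8 -34.6]
tcp [0.505  0.2003 0.2336] clock 9.45
```

Call:
{"name": "jog_arm", "arguments": {"plan": "1 6 -34.5 0 0; 1 0 0 0 0; 1 0 0 -50 0; 1 0 0 -50 0; 1 0 0 -30 0; 0.5 0 0 -15 0; 0.3 0 0 -7 0; 0.15 0 0 0 0; 0.1 0 0 0 0; 0 0 0 0 0; 0 0 0 0 0; 0 0 0 0 0"}}

```text
clock: 10.95
tcp_pos: [0.5103, 0.1666, 0.0812]
tool_rot: [0.0, 0.636, 0.772, 0.0]
force: [0.1, -0.7, 0.1]
gripper_width: 0.0274
finger_force: 0.0
```

Call:
{"name": "jog_arm", "arguments": {"plan": "0 0 0 0 0; 0 0 0 0 0; 0 0 0 0 0; 0 0 0 10 0; 0 0 0 20 0; 0 0 0 30 0; 0 0 0 40 0; 0 0 0 50 0; 0 0 0 0 0; 0 0 0 0 0; 0 0 0 0 0; 0 0 0 0 0"}}

```text
clock: 12.45
tcp_pos: [0.5092, 0.1664, 0.2293]
tool_rot: [-0.001, 0.636, 0.772, -0.001]
force: [-0.4, -0.2, 0.1]
gripper_width: 0.0176
finger_force: 30.0
```

Call:
{"name": "jog_arm", "arguments": {"plan": "0 0 -20 0 0; 0 0 -35 0 0; 0 0 -40 0 0; 0 0 -40 0 0; 0 -2 -40 0 0; 0 0 -35 0 0; 0 0 -25 0 0; 0 0 -9.5 0 0; 0 0 0 -20 0; 0 0 0 -15 0; 0 0 0 0 0; 0 0 0 0 0"}}

```text
clock: 13.95
tcp_pos: [0.5084, -0.0776, 0.1962]
tool_rot: [0.0, 0.636, 0.772, 0.0]
force: [-0.2, -0.4, 0.0]
gripper_width: 0.0172
finger_force: 30.0
```

Run:
```python
from h import *
im,K,V=snap('wrist','w4.png'); s=arm.sense(); t=s['tcp_pos'];print(t)
for p in ([.507,-.0791,.098],[.467,-.1468,.098],[t[0],t[1]-.001,t[2]-.067],[t[0],t[1]-.001,t[2]-.007]): print(px(K,V,p))
cv2.imwrite('pics/w4.png',cv2.resize(im[200:440,180:460],None,fx=2.5,fy=2.5,interpolation=cv2.INTER_CUBIC))
```

```text
[ 0.50868761 -0.07772143  0.19660361]
[314.49215757 240.75478839]
[247.28563305 314.21043694]
[316.86398121 252.6408618 ]
[316.9488561  285.51278555]
```

View pics/w4.png

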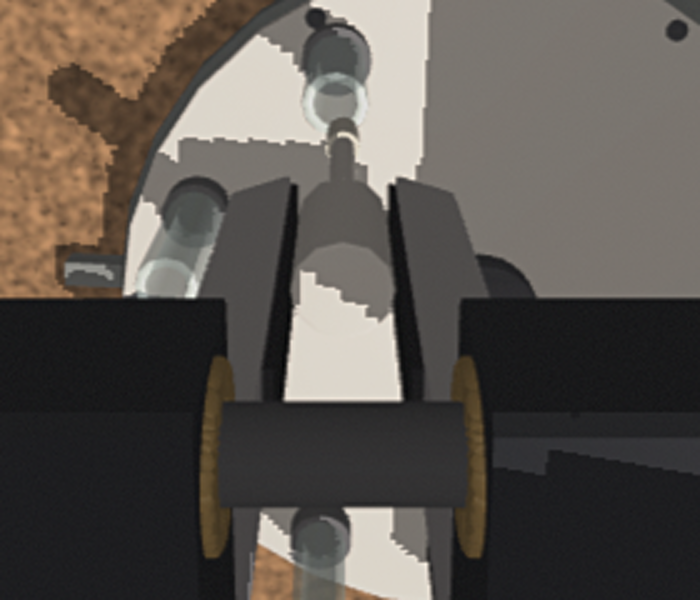

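The crop shows the held swab's foot at about px (317,252) and the vial 1 mouth at (314.4,240), both where the model puts them. I'm shifting -1.8 mm in x and descending.

Call:
{"name": "jog_arm", "arguments": {"plan": "0 -1.8 -0.4 0 0; 0 0 0 0 0; 0 0 0 -15 0; 0 0 0 -15 0; 0 0 0 -10 0; 0 0 0 -10 0; 0 0 0 -10 0; 0 0 0 0 0; 0 0 0 0 0"}}

```text
clock: 15.12
tcp_pos: [0.5067, -0.0784, 0.1362]
tool_rot: [0.0, 0.636, 0.772, 0.0]
force: [-0.1, 1.0, 0.5]
gripper_width: 0.0174
finger_force: 30.0
```

Call:
{"name": "jog_arm", "arguments": {"plan": "0 0 0 -12 0; 0 0 0 -12 0; 0 0 0 -6 0; 0 0 0 -3 0; 0 0 0 -1 0; 0 0 0 0 0; 0 0 0 0 0"}}

```text
clock: 16.0
tcp_pos: [0.5064, -0.0775, 0.1029]
tool_rot: [-0.001, 0.636, 0.772, 0.001]
force: [-2.4, 2.5, 5.7]
gripper_width: 0.0177
finger_force: 30.0
```

Call:
{"name": "jog_arm", "arguments": {"plan": "0 0 0 -1 0; 0 0 0 -1 0; 0 0 0 0 0; 0 0 0 0 0"}}

```text
clock: 16.5
tcp_pos: [0.5072, -0.077, 0.1028]
tool_rot: [-0.0, 0.636, 0.772, 0.001]
force: [-4.6, 5.5, 15.8]
gripper_width: 0.0172
finger_force: 30.0
```

The swab is seated: the tool stopped at z 0.1028 under 16 N. I'm releasing it and returning to the stand.

Call:
{"name": "jog_arm", "arguments": {"plan": "1 0 0 0 0; 1 0 0 0 0; 1 0 0 0 0; 1 0 0 0 0; 1 0 0 0 0; 1 0 0 40 0; 1 0 0 50 0; 1 0 40 42 0; 1 0 60 0 0; 1 0 60 0 0; 1 0 60 0 0; 1 -2 58 0 0"}}

```text
clock: 18.0
tcp_pos: [0.5042, 0.2016, 0.2321]
tool_rot: [0.0, 0.636, 0.772, 0.0]
force: [0.5, 0.1, 0.0]
gripper_width: 0.0938
finger_force: 0.0
```

Call:
{"name": "jog_arm", "arguments": {"plan": "1 0 0 0 0; 1 0 0 0 0; 1 0 0 0 0; 1 0 0 0 0"}}

```text
clock: 18.5
tcp_pos: [0.5047, 0.1983, 0.232]
tool_rot: [0.0, 0.637, 0.771, -0.0]
force: [0.2, 0.3, -0.5]
gripper_width: 0.0943
finger_force: 0.0
```

```bash
python3 -c "
from h import *
caps()"
```

```text
[315.6  96.5] [ 24  24 441] [0.4846 0.2981] shift mm [-20.   99.7]
[315.9 159.1] [ 23  23 393] [0.4933 0.2539] shift mm [-11.3  55.5]
[316.2 217.2] [ 22  21 352] [0.502  0.2098] shift mm [-2.7 11.4]
tcp [0.5047 0.1984 0.232 ] clock 18.55
```

Call:
{"name": "jog_arm", "arguments": {"plan": "0.5 -2.7 11.4 0 0; 0.5 0 0 0 0; 0.5 0 0 -50 0; 0.5 0 0 -50 0; 0.4 0 0 -30 0; 0.35 0 0 -15 0; 0.3 0 0 -6 0; 0.1 0 0 0 0; 0 0 0 0 0; 0 0 0 0 0; 0 0 0 0 0; 0 0 0 0 0"}}

```text
clock: 20.05
tcp_pos: [0.5026, 0.2113, 0.0821]
tool_rot: [0.001, 0.636, 0.772, 0.001]
force: [-0.4, 0.5, 3.8]
gripper_width: 0.0173
finger_force: 30.0
```

Call:
{"name": "jog_arm", "arguments": {"plan": "0 0 0 0 0; 0 0 0 0 0; 0 0 0 10 0; 0 0 0 20 0; 0 0 0 30 0; 0 0 0 45 0; 0 0 0 45 0; 0 0 0 0 0; 0 0 0 0 0; 0 0 0 0 0"}}

```text
clock: 21.3
tcp_pos: [0.5002, 0.2107, 0.2287]
tool_rot: [-0.001, 0.636, 0.772, -0.002]
force: [-0.3, -0.5, -0.5]
gripper_width: 0.0177
finger_force: 30.0
```

Call:
{"name": "jog_arm", "arguments": {"plan": "0 -5 -20 0 0; 0 -5 -45 0 0; 0 -5 -55 0 0; 0 -5 -55 0 0; 0 -5 -55 0 0; 0 -5 -50 0 0; 0 -5 -40 0 0; 0 0 -25 0 0; 0 0 -11 0 0; 0 0 0 -20 0; 0 0 0 -12 0; 0 0 0 0 0"}}

```text
clock: 22.8
tcp_pos: [0.4655, -0.144, 0.1975]
tool_rot: [-0.002, 0.636, 0.772, -0.0]
force: [0.6, 0.4, 0.3]
gripper_width: 0.0176
finger_force: 30.0
```

Call:
{"name": "jog_arm", "arguments": {"plan": "0 0 0 0 0; 0 0 0 0 0; 0 0 0 0 0"}}

```text
clock: 23.18
tcp_pos: [0.467, -0.145, 0.1995]
tool_rot: [0.001, 0.636, 0.772, 0.0]
force: [0.8, 0.5, -0.8]
gripper_width: 0.0172
finger_force: 30.0
```

Run:
```python
from h import *
im,K,V=snap('wrist'); s=arm.sense(); t=s['tcp_pos'];print(t)
for p in ([.467,-.1468,.098],[t[0],t[1]-.0013,t[2]-.067]): print(px(K,V,p), 'crop',(px(K,V,p)-[240,190])*4)
cv2.imwrite('pics/w5.png',cv2.resize(im[190:340,240:400],None,fx=4,fy=4,interpolation=cv2.INTER_CUBIC))
```

```text
[ 0.46696022 -0.14499076  0.19940527]
[316.18337639 240.28103017] crop [304.73350554 201.12412069]
[316.24835256 252.49974188] crop [304.99341026 249.9989675 ]
```

View pics/w5.png

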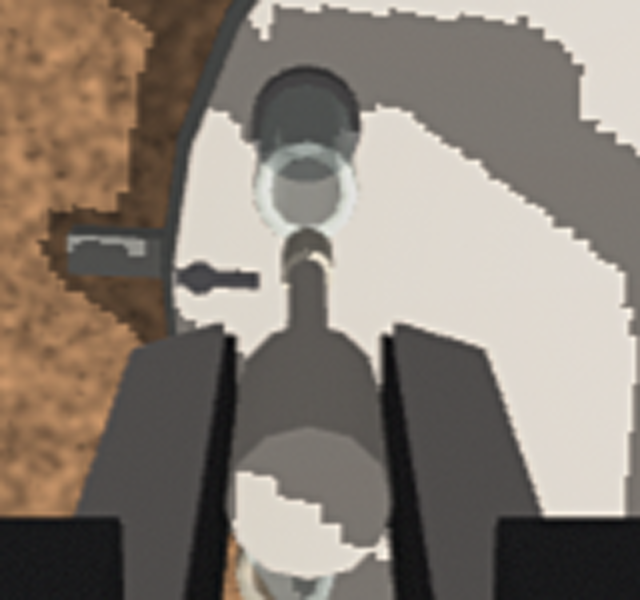

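The crop shows the vial 2 mouth centred at crop (305,191) and the foot at (307,252). The vial is about 1.5 mm further in +y than predicted, so I'm shifting and inserting.

Call:
{"name": "jog_arm", "arguments": {"plan": "0 0 1.4 0 0; 0 0 0 0 0; 0 0 0 -15 0; 0 0 0 -15 0; 0 0 0 -10 0; 0 0 0 -10 0; 0 0 0 -10 0; 0 0 0 0 0; 0 0 0 0 0"}}

```text
clock: 24.35
tcp_pos: [0.467, -0.1437, 0.1393]
tool_rot: [0.0, 0.636, 0.772, 0.0]
force: [0.4, -0.1, 0.1]
gripper_width: 0.017
finger_force: 30.0
```

Call:
{"name": "jog_arm", "arguments": {"plan": "0 0 0 -12 0; 0 0 0 -12 0; 0 0 0 -6 0; 0 0 0 -4 0; 0 0 0 -2 0; 0 0 0 -1 0; 0 0 0 -1 0; 0 0 0 0 0; 0 0 0 0 0"}}

```text
clock: 25.48
tcp_pos: [0.4663, -0.1441, 0.104]
tool_rot: [-0.0, 0.636, 0.772, -0.001]
force: [-8.7, 1.6, 18.5]
gripper_width: 0.0173
finger_force: 30.0
```

Call:
{"name": "jog_arm", "arguments": {"plan": "1 0 0 0 0; 1 0 0 0 0; 1 0 0 0 0; 1 0 0 0 0; 1 0 0 45 0; 1 0 0 50 0; 1 4 55 38 0; 1 6 60 0 0; 1 6 60 0 0; 1 6 60 0 0; 1 6 60 0 0; 1 5 48 0 0"}}

```text
clock: 26.98
tcp_pos: [0.4991, 0.1982, 0.2312]
tool_rot: [-0.0, 0.636, 0.772, 0.0]
force: [0.2, 0.1, -0.1]
gripper_width: 0.0939
finger_force: 0.0
```

Call:
{"name": "jog_arm", "arguments": {"plan": "1 0 0 0 0; 1 0 0 0 0; 1 0 0 0 0; 1 0 0 0 0"}}

```text
clock: 27.48
tcp_pos: [0.4996, 0.1945, 0.2315]
tool_rot: [0.0, 0.637, 0.771, -0.0]
force: [-0.7, -0.1, -0.5]
gripper_width: 0.0944
finger_force: 0.0
```

```bash
python3 -c "
from h import *
caps(); cv2.imwrite('pics/w6.png',snap('wrist')[0])"
```

```text
[323.5  92.6] [ 24  25 443] [0.4847 0.2981] shift mm [-14.9 103.4]
[323.5 155.6] [ 22  23 393] [0.4934 0.2539] shift mm [-6.2 59.2]
tcp [0.4996 0.1947 0.2315] clock 27.525
```

Call:
{"name": "jog_arm", "arguments": {"plan": "0.5 -3.2 30 0 0; 0.5 -3 29 0 0; 0.5 0 0 -50 0; 0.5 0 0 -50 0; 0.4 0 0 -30 0; 0.35 0 0 -15 0; 0.3 0 0 -5 0; 0.1 0 0 0 0; 0 0 0 0 0; 0 0 0 0 0; 0 0 0 0 0; 0 0 0 0 0"}}

```text
clock: 29.08
tcp_pos: [0.4943, 0.2552, 0.0827]
tool_rot: [0.001, 0.636, 0.772, 0.001]
force: [0.2, -0.3, 5.7]
gripper_width: 0.0175
finger_force: 30.0
```

Call:
{"name": "jog_arm", "arguments": {"plan": "0 0 0 0 0; 0 0 0 0 0; 0 0 0 10 0; 0 0 0 20 0; 0 0 0 30 0; 0 0 0 45 0; 0 0 0 45 0; 0 0 0 0 0; 0 0 0 0 0; 0 0 0 0 0"}}

```text
clock: 30.32
tcp_pos: [0.4918, 0.2543, 0.2291]
tool_rot: [-0.001, 0.636, 0.772, -0.002]
force: [-0.5, -0.2, 0.0]
gripper_width: 0.0175
finger_force: 30.0
```

Call:
{"name": "jog_arm", "arguments": {"plan": "0 0 -20 0 0; 0 -2 -45 0 0; 0 -2 -58 0 0; 0 -2 -58 0 0; 0 -2 -58 0 0; 0 -2 -58 0 0; 0 -2 -58 0 0; 0 -2 -50 0 0; 0 0 -40 0 0; 0 0 -22 0 0; 0 0 -9 -15 0; 0 0 0 -15 0"}}

```text
clock: 31.82
tcp_pos: [0.4787, -0.2206, 0.1998]
tool_rot: [-0.001, 0.636, 0.772, 0.0]
force: [0.1, -0.4, -0.7]
gripper_width: 0.0172
finger_force: 30.0
```

Call:
{"name": "jog_arm", "arguments": {"plan": "0 0 0 0 0; 0 0 0 0 0; 0 0 0 0 0; 0 0 0 0 0"}}

```text
clock: 32.33
tcp_pos: [0.4796, -0.2211, 0.202]
tool_rot: [0.001, 0.636, 0.772, 0.0]
force: [0.1, 0.6, -0.8]
gripper_width: 0.0176
finger_force: 30.0
```

Run:
```python
from h import *
im,K,V=snap('wrist'); s=arm.sense(); t=s['tcp_pos'];print(t)
for p in ([.4798,-.2245,.098],[t[0],t[1]-.0013,t[2]-.067]): print(px(K,V,p), 'crop',(px(K,V,p)-[240,190])*4)
print(onz(K,V,316,240,.098)-onz(K,V,316,239,.098))
cv2.imwrite('pics/w7.png',cv2.resize(im[190:340,240:400],None,fx=4,fy=4,interpolation=cv2.INTER_CUBIC))
```

```text
[ 0.47954018 -0.22112104  0.20190697]
[316.06216276 241.50752557] crop [304.24865102 206.03010226]
[316.23448453 252.53001409] crop [304.9379381  250.12005635]
[ 0.0001481  -0.00076326  0.        ]
```

View pics/w7.png

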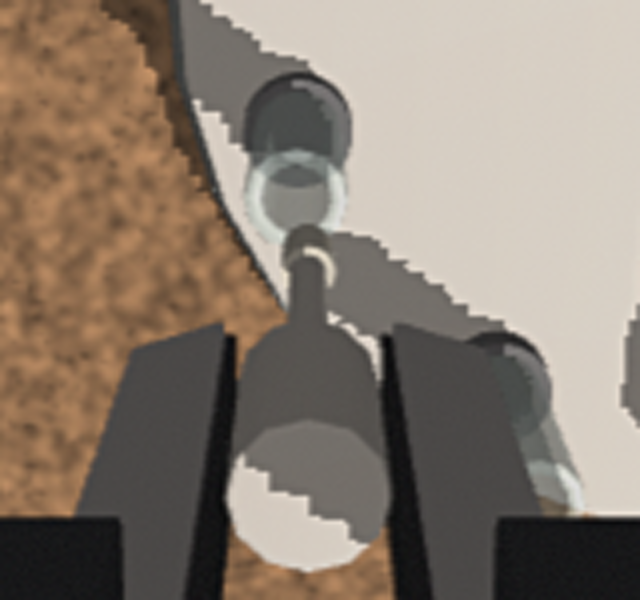

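The crop shows the vial 3 mouth at (297,197) and the swab foot at about (307,250), so I need -1.5 mm in x and -0.5 mm in y.

Call:
{"name": "jog_arm", "arguments": {"plan": "0 -1.5 -0.5 0 0; 0 0 0 0 0; 0 0 0 -15 0; 0 0 0 -15 0; 0 0 0 -10 0; 0 0 0 -10 0; 0 0 0 -10 0; 0 0 0 0 0; 0 0 0 0 0"}}

```text
clock: 33.5
tcp_pos: [0.478, -0.2219, 0.1417]
tool_rot: [0.0, 0.636, 0.772, 0.0]
force: [0.8, -0.4, -0.1]
gripper_width: 0.0174
finger_force: 30.0
```

Call:
{"name": "jog_arm", "arguments": {"plan": "0 0 0 -12 0; 0 0 0 -12 0; 0 0 0 -6 0; 0 0 0 -5 0; 0 0 0 -3 0; 0 0 0 -1 0; 0 0 0 -1 0; 0 0 0 0 0; 0 0 0 0 0"}}

```text
clock: 34.62
tcp_pos: [0.479, -0.2242, 0.1047]
tool_rot: [0.003, 0.636, 0.772, -0.001]
force: [-3.7, -2.3, 11.9]
gripper_width: 0.0172
finger_force: 30.0
```

Call:
{"name": "jog_arm", "arguments": {"plan": "0 0 0 -1 0; 0 0 0 0 0; 1 0 0 0 0; 1 0 0 0 0; 1 0 0 0 0; 1 0 0 0 0; 1 0 0 45 0; 1 0 0 50 0; 1 3 55 38 0; 1 3 60 0 0; 1 3 60 0 0; 1 3 60 0 0"}}

```text
clock: 36.12
tcp_pos: [0.4893, 0.0115, 0.2309]
tool_rot: [0.0, 0.636, 0.771, 0.0]
force: [0.9, 0.0, -0.8]
gripper_width: 0.0941
finger_force: 0.0
```

Call:
{"name": "jog_arm", "arguments": {"plan": "1 3 60 0 0; 1 3 60 0 0; 1 0 60 0 0; 1 0 15 0 0; 1 0 0 0 0; 1 0 0 0 0; 1 0 0 0 0; 1 0 0 0 0"}}

```text
clock: 37.12
tcp_pos: [0.4958, 0.2035, 0.231]
tool_rot: [0.0, 0.637, 0.771, -0.0]
force: [0.2, -0.7, 0.3]
gripper_width: 0.0945
finger_force: 0.0
```

```bash
python3 -c "
from h import *
caps(); snap('wrist','w8.png'); snap('top','t8.png')"
```

```text
[326.2 106.3] [ 23  24 441] [0.4846 0.298 ] shift mm [-11.1  94.3]
tcp [0.4957 0.2037 0.231 ] clock 37.175
```

Call:
{"name": "jog_arm", "arguments": {"plan": "0.5 -5.5 47 0 0; 0.5 -5.5 46.5 0 0; 0.5 0 0 -50 0; 0.5 0 0 -50 0; 0.4 0 0 -30 0; 0.35 0 0 -15 0; 0.3 0 0 -4 0; 0.1 0 0 0 0; 0 0 0 0 0; 0 0 0 0 0; 0 0 0 0 0; 0 0 0 0 0"}}

```text
clock: 38.78
tcp_pos: [0.4856, 0.2986, 0.0834]
tool_rot: [0.001, 0.636, 0.772, 0.001]
force: [-0.5, -0.2, 5.8]
gripper_width: 0.0176
finger_force: 30.0
```

Call:
{"name": "jog_arm", "arguments": {"plan": "0 0 0 0 0; 0 0 0 0 0; 0 0 0 10 0; 0 0 0 20 0; 0 0 0 30 0; 0 0 0 45 0; 0 0 0 45 0; 0 0 0 0 0; 0 0 0 0 0; 0 0 0 0 0"}}

```text
clock: 40.02
tcp_pos: [0.4831, 0.2976, 0.2295]
tool_rot: [-0.001, 0.636, 0.772, -0.002]
force: [0.3, 0.0, -0.1]
gripper_width: 0.0178
finger_force: 30.0
```

Call:
{"name": "jog_arm", "arguments": {"plan": "0 0 -22 0 0; 0 0 -45 0 0; 0 0 -58 0 0; 0 0 -60 0 0; 0 0 -60 0 0; 0 2 -60 0 0; 0 4 -60 0 0; 0 5 -60 0 0; 0 8 -58 0 0; 0 10 -48 0 0; 0 13 -28 0 0; 0 12 -13 0 0"}}

```text
clock: 41.52
tcp_pos: [0.5369, -0.2766, 0.2306]
tool_rot: [-0.001, 0.637, 0.771, -0.0]
force: [0.2, -0.0, -0.8]
gripper_width: 0.0174
finger_force: 30.0
```

Call:
{"name": "jog_arm", "arguments": {"plan": "0 0 0 -15 0; 0 0 0 -14 0; 0 0 0 0 0; 0 0 0 0 0; 0 0 0 0 0; 0 0 0 0 0"}}

```text
clock: 42.28
tcp_pos: [0.5388, -0.2739, 0.2036]
tool_rot: [0.001, 0.636, 0.772, 0.0]
force: [0.4, 0.4, -0.0]
gripper_width: 0.0175
finger_force: 30.0
```

Run:
```python
from h import *
im,K,V=snap('wrist'); s=arm.sense(); t=s['tcp_pos'];print(t)
for p in ([.539,-.2745,.098],[t[0],t[1]-.0005,t[2]-.067]): print(px(K,V,p), 'crop',(px(K,V,p)-[240,190])*4)
cv2.imwrite('pics/w9.png',cv2.resize(im[190:340,240:400],None,fx=4,fy=4,interpolation=cv2.INTER_CUBIC))
```

```text
[ 0.53879995 -0.27389075  0.2035253 ]
[316.72878308 237.45933899] crop [306.9151323  189.83735597]
[316.51793643 251.37565504] crop [306.07174573 245.50262017]
```

View pics/w9.png

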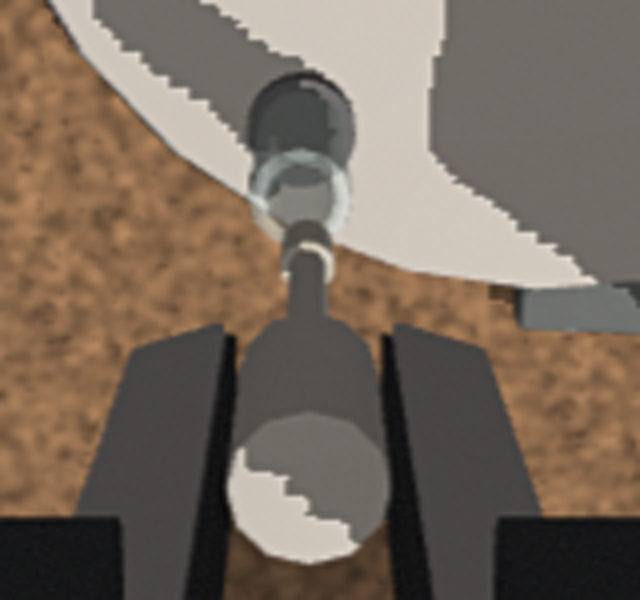

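The crop shows the vial 4 mouth at (300,196) and the foot at (307,247), so I need about -1.5 mm in x and -1.0 mm in y.

Call:
{"name": "jog_arm", "arguments": {"plan": "0 -1.5 -1.0 0 0; 0 0 0 0 0; 0 0 0 -15 0; 0 0 0 -15 0; 0 0 0 -10 0; 0 0 0 -10 0; 0 0 0 -10 0; 0 0 0 0 0; 0 0 0 0 0"}}

```text
clock: 43.45
tcp_pos: [0.5373, -0.275, 0.1432]
tool_rot: [0.0, 0.636, 0.772, 0.0]
force: [0.3, 0.2, -1.0]
gripper_width: 0.0175
finger_force: 30.0
```

Call:
{"name": "jog_arm", "arguments": {"plan": "0 0 0 -12 0; 0 0 0 -12 0; 0 0 0 -7 0; 0 0 0 -5 0; 0 0 0 -3 0; 0 0 0 -1 0; 0 0 0 -1 0; 0 0 0 -1 0; 0 0 0 0 0"}}

```text
clock: 44.58
tcp_pos: [0.5402, -0.2762, 0.1053]
tool_rot: [0.004, 0.636, 0.772, 0.001]
force: [1.0, 2.0, 12.8]
gripper_width: 0.0175
finger_force: 30.0
```

All four are in. I'm releasing, lifting and turning the tool back for a look.

Call:
{"name": "jog_arm", "arguments": {"plan": "1 0 0 0 0; 1 0 0 0 0; 1 0 0 0 0; 1 0 0 0 0; 1 0 0 45 0; 1 0 0 55 0; 1 -3 18 55 -0.1; 1 -3 18 55 -0.15; 1 -3 18 50 -0.15; 1 -3 18 0 -0.15; 1 -3 18 0 -0.15; 1 -3 16 0 -0.15"}}

```text
clock: 46.08
tcp_pos: [0.5188, -0.1682, 0.3608]
tool_rot: [-0.0, 0.899, 0.439, -0.0]
force: [-0.3, -0.9, -0.7]
gripper_width: 0.0939
finger_force: 0.0
```

Call:
{"name": "jog_arm", "arguments": {"plan": "1 0 0 0 -0.15; 1 0 0 0 -0.15; 1 0 0 0 -0.15; 1 0 0 0 -0.15; 1 0 0 0 -0.15; 1 0 0 0 0; 1 0 0 0 0; 1 0 0 0 0"}}

```text
clock: 47.08
tcp_pos: [0.519, -0.1688, 0.3608]
tool_rot: [-0.0, 0.997, 0.082, -0.0]
force: [0.3, 1.6, 0.7]
gripper_width: 0.0941
finger_force: 0.0
```

Run:
```python
from h import *
im,K,V=snap('wrist','w10.png'); s=arm.sense(); t=s['tcp_pos'];print(t,s['tool_rot'].round(3))
cv2.imwrite('pics/w10b.png',cv2.resize(im[80:330,140:500],None,fx=2.2,fy=2.2,interpolation=cv2.INTER_CUBIC))
def P(u,v,z): return onz(K,V,u,v,z)
print(px(K,V,[.579,-.168,.185]))
```

```text
[ 0.51896885 -0.16884469  0.36083462] [-0.     0.997  0.082 -0.   ]
[326.61458232 153.60829888]
```

View pics/w10b.png

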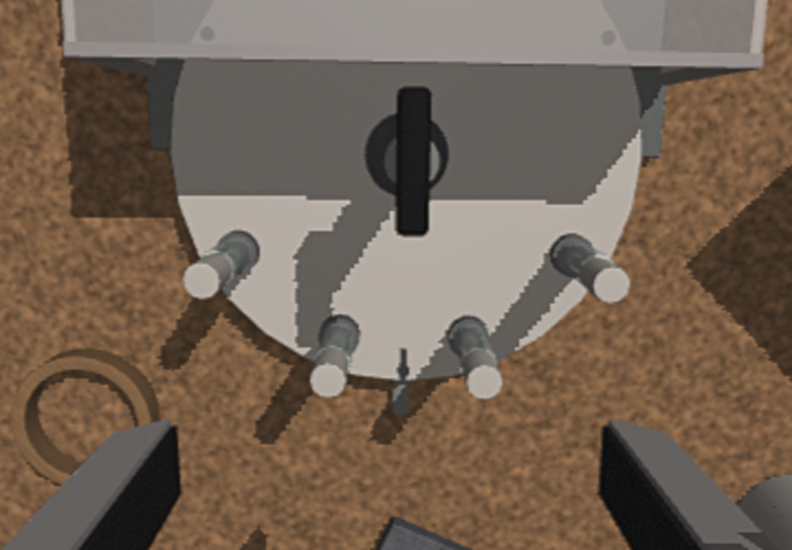

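All four swabs are capped on their vials at the loading notch, with cap tops at (202,280), (328,380), (484,381) and (611,284). The knob is at (413,162), which matches its expected spot, so I'm gripping it.

Call:
{"name": "jog_arm", "arguments": {"plan": "1 30 0 0 0; 1 30 0 0 0; 1 0 0 0 0; 1 0 0 -60 0; 0.7 0 0 -60 0; 0.6 0 0 -50 0; 0.5 0 0 -20 0; 0.4 0 0 -8 0; 0.2 0 0 0 0; 0 0 0 0 0; 0 0 0 0 0; 0 0 0 0 0"}}

```text
clock: 48.62
tcp_pos: [0.5794, -0.169, 0.1638]
tool_rot: [0.0, 0.997, 0.081, 0.001]
force: [-0.2, -1.6, 0.1]
gripper_width: 0.0175
finger_force: 0.0
```

Call:
{"name": "jog_arm", "arguments": {"plan": "0 0 0 0 0; 0 0 0 0 0; 0 0 0 0 0; 0 0 0 0 0; 0 0 0 0 0.03; 0 0 0 0 0.06; 0 0 0 0 0.1; 0 0 0 0 0.12; 0 0 0 0 0.13; 0 0 0 0 0.13; 0 0 0 0 0.13; 0 0 0 0 0.13"}}

```text
clock: 50.12
tcp_pos: [0.5792, -0.1685, 0.1635]
tool_rot: [-0.0, 0.878, 0.478, 0.0]
force: [-1.1, 2.6, 6.1]
gripper_width: 0.0138
finger_force: 30.0
```

Call:
{"name": "jog_arm", "arguments": {"plan": "0 0 0 0 0.13; 0 0 0 0 0.13; 0 0 0 0 0.13; 0 0 0 0 0.13; 0 0 0 0 0.13; 0 0 0 0 0.13; 0 0 0 0 0.13; 0 0 0 0 0.13; 0 0 0 0 0.13; 0 0 0 0 0.13; 0 0 0 0 0.13; 0 0 0 0 0.13"}}

```text
clock: 51.62
tcp_pos: [0.5788, -0.1686, 0.1636]
tool_rot: [-0.0, 0.288, 0.958, 0.0]
force: [-2.2, 3.2, 6.2]
gripper_width: 0.0137
finger_force: 30.0
```

Call:
{"name": "jog_arm", "arguments": {"plan": "0 0 0 0 0.13; 0 0 0 0 0.13; 0 0 0 0 0.13; 0 0 0 0 0.12; 0 0 0 0 0.1; 0 0 0 0 0.08; 0 0 0 0 0.06; 0 0 0 0 0; 0 0 0 0 0; 0 0 0 0 0"}}

```text
clock: 52.88
tcp_pos: [0.5788, -0.1687, 0.1635]
tool_rot: [-0.0, -0.081, 0.997, 0.0]
force: [-2.8, 1.3, 6.6]
gripper_width: 0.0143
finger_force: 30.0
```

Call:
{"name": "jog_arm", "arguments": {"plan": "0.3 0 0 0 0; 0.6 0 0 0 0; 1 0 0 0 0; 1 0 0 0 0; 1 0 0 0 0; 1 0 0 0 0; 1 0 0 30 0; 1 0 0 50 0; 1 0 0 55 0; 1 -30 0 40 0; 1 -40 0 0 0; 1 -40 0 0 0"}}

```text
clock: 54.38
tcp_pos: [0.4683, -0.169, 0.3389]
tool_rot: [0.001, -0.081, 0.997, -0.001]
force: [-0.7, -0.1, 0.9]
gripper_width: 0.0942
finger_force: 0.0
```

Call:
{"name": "jog_arm", "arguments": {"plan": "1 -40 0 0 0; 1 -40 0 0 0; 1 0 0 0 0; 1 0 0 0 0; 1 0 0 0 0; 1 0 0 0 0; 1 0 0 0 0; 1 0 0 0 0"}}

```text
clock: 55.38
tcp_pos: [0.3892, -0.1688, 0.3377]
tool_rot: [-0.0, -0.081, 0.997, 0.0]
force: [-0.4, -0.5, -0.2]
gripper_width: 0.0946
finger_force: 0.0
```

Run:
```python
from h import *
im,K,V=snap('top','t11.png'); snap('scene','s11.png'); print(arm.sense()['tcp_pos'])
cv2.imwrite('pics/t11b.png',cv2.resize(im[150:330,120:520],None,fx=2,fy=2,interpolation=cv2.INTER_CUBIC))
```

```text
[ 0.38907245 -0.16883693  0.33782467]
```

View pics/t11b.png

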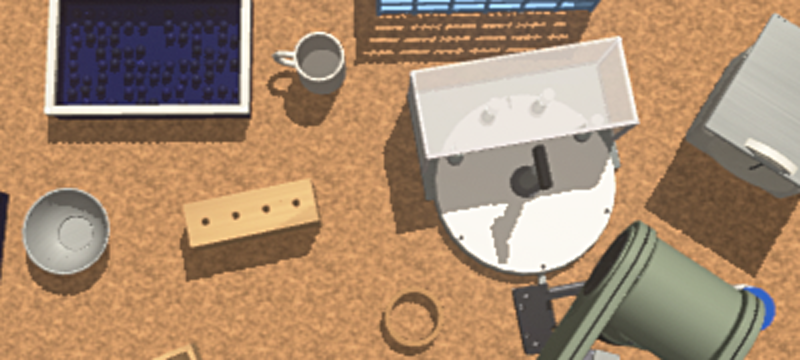

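View pics/s11.png

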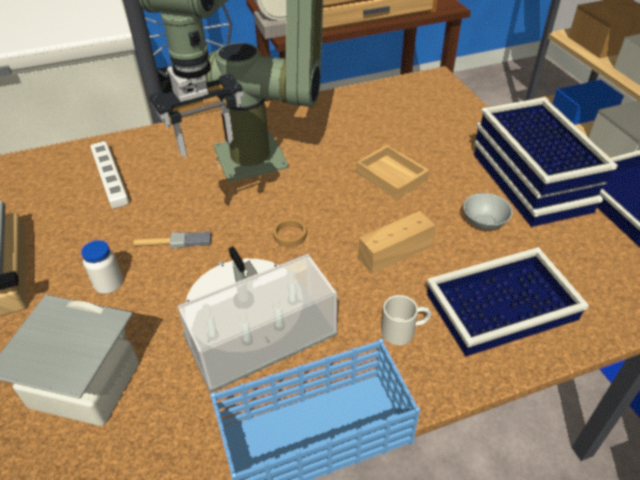

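The top view shows all four vials under the hood, symmetric about it, and the knob lined up with the hood direction. The scene view shows the four capped swabs upright inside and the arm clear. The stand, now empty, sits slightly to one side, which is the announced knock. Handing in.

```bash
python3 -c "
from plant import ticket
print(ticket.finish_job())"
```

```text
the job is handed in; nothing more can be done
None
```

I handed in the job with all four swabs pushed down in vials of their own, the carousel turned to the hood notch, and the arm clear of everything; no verdict came back.

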